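Base plate from the dispenser to the pin drill

ROBOT

A 6-joint arm with a two-finger parallel gripper is mounted at the origin on the work surface. World frame = base frame: x ahead of the robot, y to its left, z up, the work surface at z = 0. Lengths are in m, angles in rad, forces in N, time in s.
With the tool pointing down it reaches from about 0.425 to 0.95 m from the base axis. Payload 14.7 kg.
Tool frame: the origin (TCP) lies between the finger pads; the fingertips stand 11 mm ahead of it and the grasp point (between the pads) lies 8 mm behind it (bot.tcp_to_tips is the distance from the TCP to the fingertips, in m); z points along the fingers, y is the line along which they close (so a half turn about z gives the same grasp; the last joint's range is limited). The gripper opens to 85 mm and grips with 20 to 120 N. Pads are 22 mm wide; open, the fingers measure 114 mm over their backs; the gripper's body (76 mm by 85 mm) begins 54 mm behind the grasp point. The pads swing forward as they close: fully open they stand 13 mm farther back than shut.
Start: joints at [1.236, 0.48, 1.596, -0, 1.065, -0.047], TCP at [0.184, 0.623, 0.242] pointing down, gripper open.
Joint ranges: [-2.75, 2.75], [-0.82, 2.05], [0.23, 2.67], [-1.56, 4.7], [0.09, 2.69], [-2.92, 2.92]. Speed limits (rad/s): [1.89, 1.89, 2.39, 3.01, 3.01, 3.01].

INTERFACE

Orientations are given as a unit quaternion [x, y, z, w].
In Python, from rig import sensors, get_image, camera_model, order, bot gives the robot as it stands.
- The arm moves only by the tool apply_moves, never from a script. Its argument "series" is a list that holds one entry, the list of rows, each a list of 7 numbers: the shift along the tool's x, y, z normalised to -1 to 1, where 1 is 1000 mm, then the turn, a rotation vector about the tool's x, y, z normalised to -1 to 1, where 1 is 180 degrees, then the opening, from -1 (shut) to 1 (fully open). A call has 1 to 20 rows; each row is the pose to reach, as a shift and turn from the pose commanded when the call began, along the tool's axes at that moment, turning the shorter way round; what a row does not reach only later rows make up. A row lasts 1/12 s, in which the tool goes at most 41.7 mm and 7.16 degrees, less where a joint would pass 70% of its speed; a pose out of reach is approached as far as the arm can. A call with a number of a shift or a turn outside -1 to 1 is refused whole. A call with a gripper value outside its range is refused whole. The fingers move at their own pace and stop on an object; "force" is the grip in N (left out, the last holds). Time passes only in rows, so rows that repeat a pose let the fingers close. It gives the time, the measured TCP pose, the force, the opening and the grip force at its end, in the units of the state.
- sensors.get_state(): the state, without advancing time (a new reading comes with each control period).
- get_image(name): name is "scene" or "top" or "wrist"; returns the picture (400x640x3 uint8, red, green, blue); there is no depth.
- camera_model(name): a dict with "fx", "fy", "cx", "cy" (pixels), "k1" (the pictures are not rectified: a ray, as slopes to the right and down, at radius r is drawn at 1 + k1 r^2 times it, then the intrinsics apply), "rvec" (rotation vector, rad) and "tvec" (3), from world to camera coordinates, as OpenCV has them; the wrist camera has in their place "hand_eye" (4x4, takes a point from camera to tool coordinates, whose origin is the TCP and whose axes are the flange's). Camera axes: x right, y down, z forward; pixel columns grow to the right and rows downward; lengths in m; the calibration is good to about 2 mm. A picture is of the moment at which its call begins: read the wrist's pose just before it. camera_model takes no time and is no camera call.
- order.finish_job(): hands the job in; it is judged then, once.
The state is a dict: "clock": time; "q": joint angles; "joint_velocities": joint speeds; "joint_efforts": joint torques, N m; "tool_pos": TCP position; "ee_rot": TCP orientation; "contact_force": force on the tool from outside, world axes, zero at the start; "ft_torque": the same for the moment, N m; "width": finger opening in m; "grip_force": force on a finger pad.
Only numpy, scipy, OpenCV 4.12 (cv2) and the standard library are available. Lean on these libraries where they do the work, as an engineer would, in place of code of your own. Each camera call takes 0.05 s, during which the arm holds its last target. There are 200 camera calls.

TASK

Draw the bottom base plate straight out of the front of the clear dispenser, so that the three plates above stay stacked flat in the chute and just drop by one place. Then set that plate deck up over the steel carrier block of the pin-drilling unit, so that its skirt goes down around the block and it lies flat and fully home. Do not drop it on or force it, let go of it, and leave the other things on the bench where they are.

Things in the scene. Friction and masses are not known exactly. Their poses are not given: they have to be found in the camera images.
- plate0_centre (a point): the plate to draw, bottom of the stack: green plastic model base plate 110 long (its x) x 64 wide (y) x 14 high, corners cut 7 mm at 45 degrees, about 45 g; flat 6 mm deck, hollow below: recess 102 x 56 x 8 deep inside a 4 mm skirt. Point: its centre, half-way up, z up. It starts level on the chute floor with its front end (-x) pushed 29 to 34 mm out past the gate, side edges free there.
- plate1_centre (a point): plate 2 from the bottom of the stack: same plate, point at its centre; lies in the chute on the one below and drops 14 mm when the bottom one is drawn
- plate2_centre (a point): plate 3 from the bottom of the stack: same plate, point at its centre; lies in the chute on the one below and drops 14 mm when the bottom one is drawn
- plate3_centre (a point): plate 4 from the bottom of the stack: same plate, point at its centre; lies in the chute on the one below and drops 14 mm when the bottom one is drawn
- chute_floor (a point): point at the centre of the dispenser's chute floor, 45 mm above the bench; -x points out of the front outlet, z up. Front gate: outer face at x = -64, its lower edge 19 above the floor, so only the bottom plate passes, along -x. In front of the gate only a tongue 34 wide (to x = -92) carries the plate; beside it is free space down to the foot.
- dispenser: gravity dispenser, fixed: clear acrylic chute 120 (x) x 68 (y) mm inside, walls 4 thick, reaching 104 above the bench, holding four stacked green plates; slots up the middle of front and back. Dark foot 10 high, x = -110 to 86, y = +-56. Origin on the bench under the chute's centre, same axes as its floor point.
- carrier_top (a point): point at the centre of the flat top of the steel carrier block, 98 mm above the bench; x along it, away from the unit's front panel, y across, z up. Block 96 (x) x 50 (y), corners cut, top edges bevelled 4, standing 34 above the deck around it. A base plate fits over it like a lid, 3 mm play all round, either way round, deck resting on the block's top: plate centre then 1 below this point.
- drill_unit: pin-drilling unit, fixed: dark housing, aluminium deck 64 mm above the bench from x = -81 to 151, y = +-79; housing x = -91 to 155, y = +-85. Behind the block stand a clamp lever (x 89 to 151, y 34 to 66, to 96 high) and the laser column (x = 115, y = -55, to 228 high, its arm back to x = 212). Origin on the bench under the block's centre, axes as the block's.
- finished_model: finished model: stone dental arch on a white base plate, 110 x 64 x 40 high (mm); bystander, origin at its underside
- bur_block: white bur stand with coloured burs, 70 x 45 x 48 high (mm); bystander, origin at its underside
- mixing_bowl: blue plaster mixing bowl, 116 across, 70 high (mm); bystander, origin at its underside
- spatula: plaster spatula lying flat, 200 long (mm); bystander, origin at its underside
- articulator: articulator with mounted casts, about 130 x 110 x 120 high (mm); bystander, origin at its underside
- liquid_bottle: amber bottle, 60 across, 125 high (mm); bystander, origin at its underside
- pin_box: clear divided box of pins, 90 x 60 x 26 high (mm); bystander, origin at its underside
Not all that is in view belongs to the job. What is shaped like the part that bears plate0_centre but orange or pink is not meant. Leave any blue or red look-alike of the part that bears plate3_centre alone.

How it is judged:
By the outcome, as a careful person would: the job done as asked, in the order asked, and still so for the second after the job is handed in, with the robot touching nothing.
It also fails if it takes over 42 s, if anything falls off the work surface, if the arm or the gripper's body presses on something with over 40 N, if the wrist force passes 120 N, or if a joint passes its speed limit or range.

## Working session

There is one attempt and no reset: what is moved stays moved. The work goes in short steps, Python scripts to look and compute and a tool call to move; the robot and the scene stay as the last step left them, time stands still between calls to the robot, and variables do not carry over. Pictures are saved under pics/ and viewed, at most 10 in all, crops included, and the job is handed in when it is done.

Besides the shell and the picture viewer there is one more tool, called after "Call:" as name(argument=value, ...) on one line, values as JSON. apply_moves: Moves the arm, as the interface text tells. Scaled input: -1 to 1 covers 1000 mm each way for a shift and 180 degrees each way for a turn. Its arguments: {"type":"object","properties":{"series":{"type":"array","items":{"type":"array","items":{"type":"array","items":{"type":"number","minimum":-1,"maximum":1}}}},"force":{"type":"number"}},"required":["series"]}

```bash
ls; mkdir -p pics
python3 - <<'E'
from rig import sensors,get_image,camera_model
import cv2,json
for n in ("scene","top"):
    im=get_image(n); cv2.imwrite(f"pics/{n}0.png",im[:,:,::-1])
for n in ("scene","top","wrist"): print(n,{k:(v.tolist() if hasattr(v,'tolist') else v) for k,v in camera_model(n).items()})
s=sensors.get_state();print(s)
E
```

```text
pics
scene {'fx': 374.3574004124819, 'fy': 374.3574004124819, 'cx': 321.43914553903886, 'cy': 209.52829419764018, 'k1': -0.08641915383105633, 'rvec': [2.3065000734362213, 0.5901145178944436, -0.2567000919914005], 'tvec': [-0.43497979720327595, -0.1075627906198526, 1.4528981903560525]}
top {'fx': 468.1587218751681, 'fy': 468.1587218751681, 'cx': 327.0100607680747, 'cy': 206.83743300673987, 'k1': 0.029855525516160643, 'rvec': [2.154325291417748, -2.152204638189899, 0.13750355118590862], 'tvec': [-0.030720042365336556, 0.5109322528959417, 1.3985533965903283]}
wrist {'fx': 276.4919845375174, 'fy': 276.4919845375174, 'cx': 322.48395228731266, 'cy': 201.15244028992322, 'k1': -0.034334272110677515, 'hand_eye': [[-0.00028384654982145267, -0.9476254726377665, -0.31938359857573095, 0.08315620519737559], [0.9999999303056789, -0.00019152079126501806, -0.0003204815468073937, 0.0008352277385713647], [0.00024252787774879398, -0.3193836672840895, 0.9476254609561693, -0.13153683280212222], [0.0, 0.0, 0.0, 1.0]]}
{'clock': 0.1, 'q': array([ 1.23641091e+00,  4.80763469e-01,  1.59679368e+00, -1.13562161e-05,
        1.06510913e+00, -4.65720669e-02]), 'joint_velocities': array([ 0.00072272, -0.00144371, -0.00176893, -0.00110466,  0.00131758,
        0.00225332]), 'joint_efforts': array([-3.83447978e-04, -9.52262521e+01, -4.31040609e+01, -2.02806805e-04,
        5.45891307e-03, -5.91016533e-05]), 'tool_pos': array([0.18435734, 0.62294227, 0.24174664]), 'ee_rot': array([ 1.43407748e-01,  9.89663544e-01, -5.28044318e-04, -9.67581302e-05]), 'contact_force': array([-0.60272595, -0.25871211, -0.20914629]), 'ft_torque': array([ 0.06947408, -0.04491575, -0.01476217]), 'grip_force': 0.0, 'width': 0.08555824622705263}
```

View pics/top0.png

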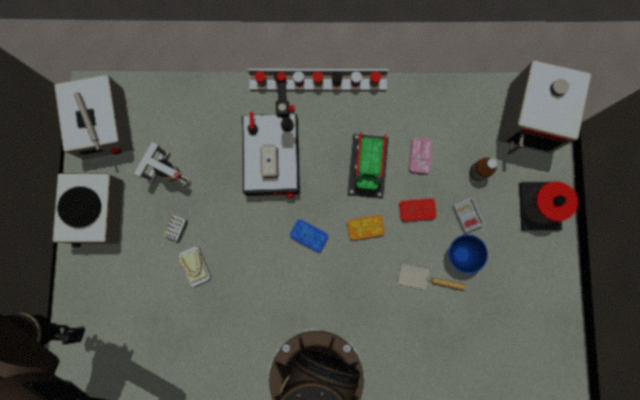

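View pics/scene0.png

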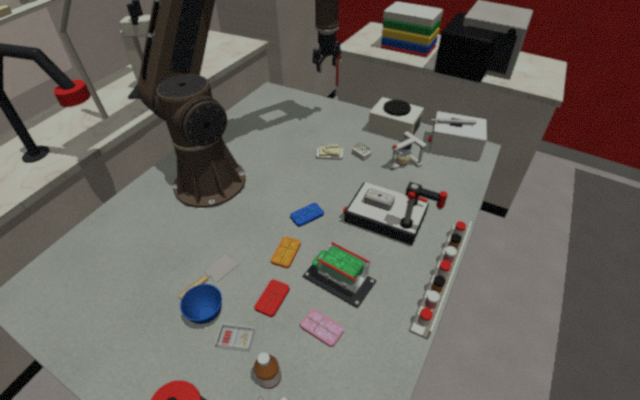

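The top view shows the dispenser with green plates at (370,160), its outlet at the bottom (368,184). The drilling unit is at (270,155), with its block at (269,160). Look-alikes are blue (309,235), orange (366,228), red (418,210) and pink (421,156). The one meant is the green plate at (368,184), because it is the only one sticking out of the gate.

```bash
cat > h.py <<'E'
import numpy as np,cv2
from scipy.spatial.transform import Rotation as R
from rig import sensors,get_image,camera_model
def cam(n,s=None):
    m=camera_model(n);K=(m["fx"],m["fy"],m["cx"],m["cy"],m["k1"])
    if n=="wrist":
        H=np.array(m["hand_eye"]);Rt=R.from_quat(s["ee_rot"]).as_matrix()
        return K,Rt@H[:3,:3],Rt@H[:3,3]+s["tool_pos"]
    Rc=R.from_rotvec(m["rvec"]).as_matrix().T
    return K,Rc,-Rc@np.array(m["tvec"])
def cast(c,px,z):
    (fx,fy,cx,cy,k1),Rm,o=c
    px=np.atleast_2d(np.asarray(px,float))
    p=cv2.undistortPoints(px[:,None],np.array([[fx,0,cx],[0,fy,cy],[0,0,1]]),np.array([k1,0,0,0.]))[:,0]
    d=np.c_[p,np.ones(len(p))]@Rm.T
    return o+d*((z-o[2])/d[:,2])[:,None]
def proj(c,P):
    (fx,fy,cx,cy,k1),Rm,o=c
    p=(np.atleast_2d(P)-o)@Rm;u=p[:,:2]/p[:,2:];u=u*(1+k1*(u**2).sum(1,keepdims=True))
    return u*[fx,fy]+[cx,cy]
def look(n,name):
    s=sensors.get_state();im=get_image(n);cv2.imwrite(f"pics/{name}.png",im[:,:,::-1]);return cam(n,s),im
E
python3 - <<'E'
from h import *
im=cv2.imread("pics/top0.png");c=cam("top")
hsv=cv2.cvtColor(im,cv2.COLOR_BGR2HSV)
g=cv2.inRange(hsv,(45,120,60),(80,255,255))
pts=np.argwhere(g)[:,::-1]; print(pts.min(0),pts.max(0))
print("dispenser foot corners->", cast(c,[[355,135],[388,136],[349,195],[383,197]],.01).round(3).tolist())
up=pts[pts[:,1]<174].astype(np.float32); print(cv2.minAreaRect(up))
lo=pts[pts[:,1]>177].astype(np.float32);r=cv2.minAreaRect(lo);print(r,cast(c,[r[0]],.059))
print("block",cast(c,[[269,160]],.098),"housing",cast(c,[[243,115],[297,115],[244,194],[298,194]],.064).round(3).tolist())
a=cv2.resize(im[95:205,230:400],None,fx=4.6,fy=4.6,interpolation=cv2.INTER_CUBIC);cv2.imwrite("pics/crop0.png",a)
E
```

```text
[356 137] [382 189]
dispenser foot corners-> [[0.744, -0.119, 0.01], [0.74, -0.223, 0.01], [0.551, -0.099, 0.01], [0.545, -0.205, 0.01]]
((370.5483093261719, 155.42071533203125), (21.09355354309082, 36.6230583190918), 4.763640880584717)
((366.6768493652344, 183.40855407714844), (21.31328773498535, 9.938838005065918), 6.340190887451172) [[ 0.57906684 -0.15002353  0.059     ]]
block [[0.64196726 0.14125033 0.098     ]] housing [[0.791, 0.228, 0.064], [0.791, 0.062, 0.064], [0.546, 0.219, 0.064], [0.546, 0.057, 0.064]]
```

View pics/crop0.png

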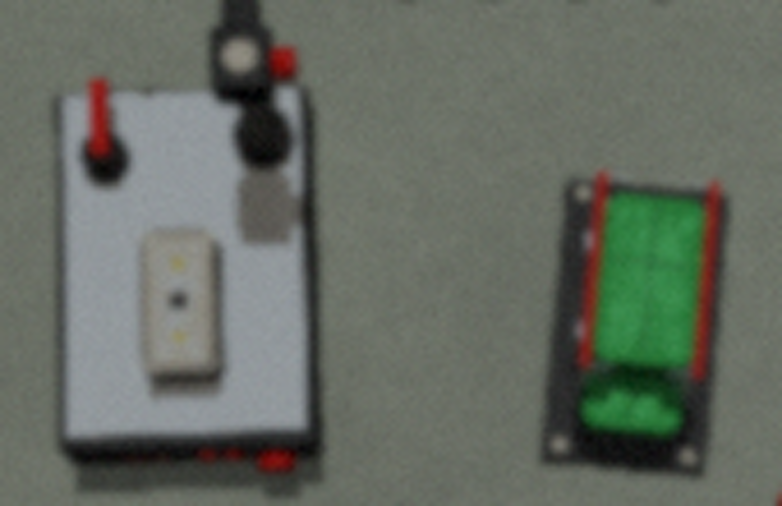

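The crop confirms it. The green plate sticks out of the gate towards the robot at top-view pixel (367,184), and the block lies at (269,160). I'll look from above the block first, since it is on the way, and then go to the dispenser.

```bash
cat >> h.py <<'E'
def target(yaw,tilt=0):  # deg; tilt leans the body towards -x of the part
    y=np.radians(yaw);c,s=np.cos(y),np.sin(y)
    return R.from_matrix(np.array([[-c,-s,0],[-s,c,0],[0,0,-1.]]).T)*R.from_euler('y',-tilt,degrees=True)
def rel(p,Rt,s=None):
    s=s or sensors.get_state();R0=R.from_quat(s["ee_rot"])
    d=R0.inv().apply(np.array(p)-s["tool_pos"])
    return np.r_[d,(R0.inv()*Rt).as_rotvec()/np.pi].round(4).tolist()
E
python3 - <<'E'
from h import *
print(target(0,20).as_matrix().round(2))
print(rel([.6,.14,.28],target(-1)))
E
```

```text
[[-0.94  0.    0.34]
 [ 0.    1.    0.  ]
 [-0.34  0.   -0.94]]
[-0.5356, -0.3451, -0.0379, -0.0003, -0.0001, -0.0861]
```

Call:
apply_moves(series=[[[-0.535, -0.345, -0.038, 0, 0, -0.086, 1], [-0.535, -0.345, -0.038, 0, 0, -0.086, 1], [-0.535, -0.345, -0.038, 0, 0, -0.086, 1], [-0.535, -0.345, -0.038, 0, 0, -0.086, 1], [-0.535, -0.345, -0.038, 0, 0, -0.086, 1], [-0.535, -0.345, -0.038, 0, 0, -0.086, 1], [-0.535, -0.345, -0.038, 0, 0, -0.086, 1], [-0.535, -0.345, -0.038, 0, 0, -0.086, 1], [-0.535, -0.345, -0.038, 0, 0, -0.086, 1], [-0.535, -0.345, -0.038, 0, 0, -0.086, 1], [-0.535, -0.345, -0.038, 0, 0, -0.086, 1], [-0.535, -0.345, -0.038, 0, 0, -0.086, 1], [-0.535, -0.345, -0.038, 0, 0, -0.086, 1], [-0.535, -0.345, -0.038, 0, 0, -0.086, 1], [-0.535, -0.345, -0.038, 0, 0, -0.086, 1], [-0.535, -0.345, -0.038, 0, 0, -0.086, 1], [-0.535, -0.345, -0.038, 0, 0, -0.086, 1], [-0.535, -0.345, -0.038, 0, 0, -0.086, 1], [-0.535, -0.345, -0.038, 0, 0, -0.086, 1]]])

```text
clock: 1.68
tool_pos: [0.5988, 0.1411, 0.2799]
ee_rot: [0.009, 1.0, 0.0, -0.001]
contact_force: [-0.2, 0.6, 0.2]
width: 0.0853
grip_force: 0.0
```

Run:
```python
from h import *
s=sensors.get_state();print(s["clock"],s["tool_pos"])
c,im=look("wrist","w1")
print(rel([.54,-.152,.27],target(-5.5)))
```

```text
1.6833 [0.59880469 0.14107195 0.27988269]
[0.0537, -0.2944, 0.0101, 0.0, -0.0003, 0.0252]
```

View pics/w1.png

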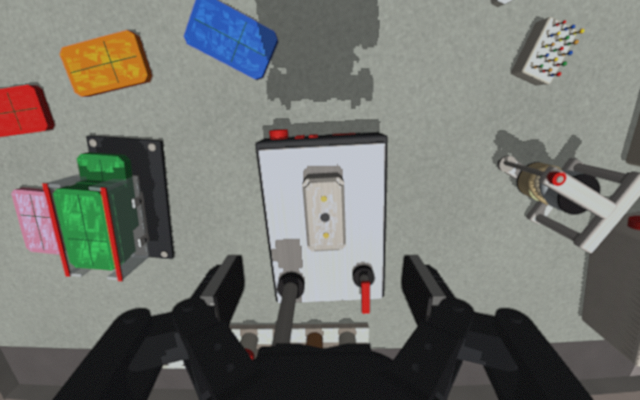

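The wrist view shows the block with its centre hole at (325,217), yellow marks at (323,199) and (326,236), and the deck edges. The dispenser is on the left at (95,210).

```bash
cat > blk.py <<'E'
from h import *
def block(c,im,guess):
    hsv=cv2.cvtColor(im,cv2.COLOR_RGB2HSV);u,v=[int(round(a)) for a in proj(c,[guess])[0]]
    roi=np.zeros(im.shape[:2],np.uint8);roi[v-75:v+75,u-50:u+50]=255
    print(hsv[v+8,u+8],hsv[v+8,u+40])
    y=cv2.inRange(hsv,(20,70,120),(35,255,255))&roi
    k=cv2.inRange(hsv,(0,0,0),(179,255,90))&roi;k[:v-15]=0;k[v+15:]=0;k[:,:u-15]=0;k[:,u+15:]=0
    for n,m in (("y",y),("k",k)):
        N,_,st,ce=cv2.connectedComponentsWithStats(m)
        for i in range(1,N):
            if st[i,4]>=6: print(n,st[i,4],ce[i].round(1),cast(c,ce[i],.098)[0].round(4))
    m=cv2.inRange(hsv,(8,14,0),(35,70,255))&roi
    m=cv2.morphologyEx(m,cv2.MORPH_OPEN,np.ones((5,5)))
    ct=max(cv2.findContours(m,0,2)[0],key=cv2.contourArea)
    P=cast(c,ct[:,0],.098)[:,:2].astype(np.float32);r=cv2.minAreaRect(P*1000);print("rect mm",r)
E
python3 - <<'E'
from blk import *
s=sensors.get_state()
im=cv2.imread("pics/w1.png")[:,:,::-1].copy();c=cam("wrist",s)
block(c,im,[.642,.141,.098])
hsv=cv2.cvtColor(im,cv2.COLOR_RGB2HSV)
def edge(row,lo,hi):  # strongest brightness step along row
    g=cv2.GaussianBlur(hsv[:,:,2],(5,5),0)[row].astype(float);d=np.abs(np.gradient(g))[lo:hi];return lo+d.argmax()
for lo,hi in ((245,285),(375,395)):
    q=[(edge(r,lo,hi),r) for r in range(160,250,6)]
    P=cast(c,q,.064)
    vx,vy,x,y=cv2.fitLine(P[:,:2].astype(np.float32),cv2.DIST_HUBER,0,.001,.001).ravel();print("side",np.degrees(np.arctan(vy/vx)), y+(.64-x)*vy/vx)
E
```

```text
[ 18  18 182] [109  17 206]
y 29 [323.4 198.3] [0.6177 0.1432 0.098 ]
y 25 [325.6 235. ] [0.6659 0.1452 0.098 ]
k 42 [324.6 217. ] [0.6418 0.1443 0.098 ]
rect mm ((632.0222778320312, 155.79763793945312), (96.21206665039062, 34.35637283325195), 18.653409957885742)
side 2.2101564 0.06518926
side 1.9383583 0.2229821
```

Call:
apply_moves(series=[[[0.054, -0.294, 0.01, 0, 0, 0.025, 1], [0.054, -0.294, 0.01, 0, 0, 0.025, 1], [0.054, -0.294, 0.01, 0, 0, 0.025, 1], [0.054, -0.294, 0.01, 0, 0, 0.025, 1], [0.054, -0.294, 0.01, 0, 0, 0.025, 1], [0.054, -0.294, 0.01, 0, 0, 0.025, 1], [0.054, -0.294, 0.01, 0, 0, 0.025, 1], [0.054, -0.294, 0.01, 0, 0, 0.025, 1], [0.054, -0.294, 0.01, 0, 0, 0.025, 1], [0.054, -0.294, 0.01, 0, 0, 0.025, 1], [0.054, -0.294, 0.01, 0, 0, 0.025, 1]]])

```text
clock: 2.65
tool_pos: [0.5405, -0.1508, 0.2704]
ee_rot: [0.047, 0.999, 0.0, 0.0]
contact_force: [-0.7, 0.8, -0.6]
width: 0.0851
grip_force: 0.0
```

Run:
```python
from h import *
c,im=look("wrist","w2")
hsv=cv2.cvtColor(im,cv2.COLOR_RGB2HSV)
g=cv2.inRange(hsv,(45,100,40),(80,255,255))
N,_,st,ce=cv2.connectedComponentsWithStats(g)
for i in range(1,N):
    if st[i,4]>50: print(st[i],ce[i])
cv2.imwrite("pics/w2c.png",cv2.resize(im[40:340,160:480],None,fx=2,fy=2)[:,:,::-1])
```

```text
[ 298  192   53  117 5414] [323.84299963 252.09604728]
```

View pics/w2c.png

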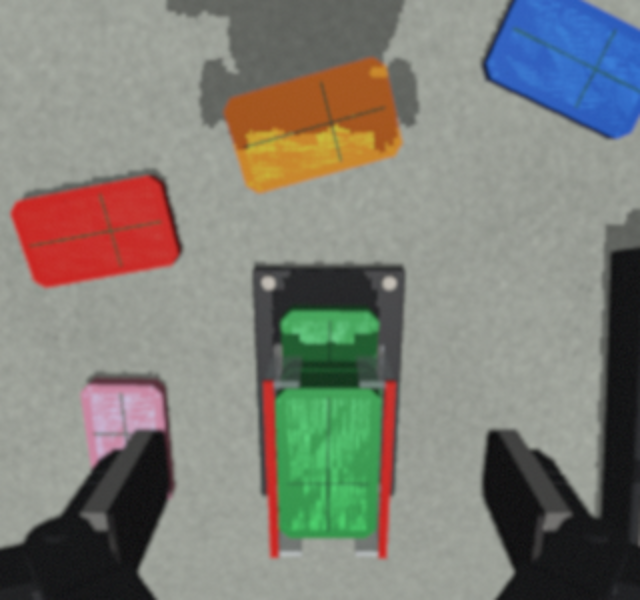

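The crop shows the protruding end from its front edge at about (325,195) to the gate at about row 230. Its sides are at columns 300 and 350, and the tongue and foot are visible below it.

Run:
```python
from h import *
s=sensors.get_state();c=cam("wrist",s);im=cv2.imread("pics/w2.png")
hsv=cv2.cvtColor(im,cv2.COLOR_BGR2HSV);g=cv2.inRange(hsv,(45,90,30),(80,255,255))
for r in range(190,240,3):
    x=np.flatnonzero(g[r]); 
    if len(x): print(r,x[0],x[-1],cast(c,[(x[0]-.5,r),(x[-1]+.5,r)],.059)[:,:2].round(4).tolist())
col=[np.flatnonzero(g[150:,u])[0]+149.5 for u in range(312,344,4)];print(col)
print("front edge at z.045/.059",cast(c,[(325,np.median(col))],.045).round(4),cast(c,[(325,np.median(col))],.059).round(4))
# foot & top plate
print("top plate",[(r,cast(c,[(np.flatnonzero(g[r])[0]-.5,r),(np.flatnonzero(g[r])[-1]+.5,r)],.101)[:,:2].round(4).tolist()) for r in (245,265,285,300)])
top=np.flatnonzero(g[:,325]);print(top[0],top[-1],np.flatnonzero(np.diff(top)>1), cast(c,[(325,top[-1]+.5)],.101))
print("foot front", cast(c,[(160+253/2,40+266/2),(160+404/2,40+267/2)],.01).round(4).tolist())
```

```text
193 305 343 [[0.5599, -0.175], [0.5646, -0.1246]]
196 302 346 [[0.5635, -0.1793], [0.5691, -0.121]]
199 300 348 [[0.5674, -0.1824], [0.5734, -0.1187]]
202 299 349 [[0.5714, -0.1842], [0.5777, -0.1177]]
205 300 348 [[0.5756, -0.1834], [0.5817, -0.1193]]
208 300 348 [[0.5798, -0.1839], [0.5859, -0.1195]]
211 301 348 [[0.5841, -0.1831], [0.5901, -0.1198]]
214 302 347 [[0.5885, -0.1823], [0.5943, -0.1214]]
217 302 347 [[0.5927, -0.1828], [0.5986, -0.1217]]
220 303 338 [[0.5972, -0.182], [0.6017, -0.134]]
223 310 338 [[0.6024, -0.1731], [0.6061, -0.1343]]
226 310 338 [[0.6068, -0.1736], [0.6105, -0.1346]]
229 310 338 [[0.6112, -0.1741], [0.6149, -0.135]]
232 311 338 [[0.6157, -0.1732], [0.6193, -0.1353]]
235 300 350 [[0.6188, -0.1887], [0.6254, -0.1193]]
238 298 350 [[0.623, -0.192], [0.6299, -0.1196]]
[np.float64(192.5), np.float64(192.5), np.float64(192.5), np.float64(192.5), np.float64(192.5), np.float64(192.5), np.float64(192.5), np.float64(192.5)]
front edge at z.045/.059 [[ 0.5659 -0.1487  0.045 ]] [[ 0.5617 -0.1485  0.059 ]]
top plate [(245, [[0.6122, -0.187], [0.6183, -0.1229]]), (265, [[0.64, -0.1892], [0.646, -0.1259]]), (285, [[0.6693, -0.1929], [0.6754, -0.129]]), (300, [[0.6925, -0.1945], [0.6985, -0.1317]])]
193 308 [] [[ 0.70930723 -0.16237927  0.101     ]]
foot front [[0.5419, -0.2022, 0.01], [0.5529, -0.0934, 0.01]]
```

Run:
```python
from h import *
from rig import bot
print([a for a in dir(bot) if a[0]!='_'],bot.tcp_to_tips)
T=target(-5.8,6);z=T.apply([0,0,1])
g=np.array([.5798,-.1515,.052])
for h in (.07,0.0): print(rel(g+[0,0,h]+.008*z,T))
```

```text
['MotionError', 'tcp_to_tips'] 0.011
[-0.0399, 0.0028, 0.1563, 0.0002, -0.0333, 0.0022]
[-0.0399, 0.0028, 0.2263, 0.0002, -0.0333, 0.0022]
```

Call:
apply_moves(series=[[[-0.04, 0.003, 0.03, 0, -0.033, 0.002, 1], [-0.04, 0.003, 0.06, 0, -0.033, 0.002, 1], [-0.04, 0.003, 0.09, 0, -0.033, 0.002, 1], [-0.04, 0.003, 0.12, 0, -0.033, 0.002, 1], [-0.04, 0.003, 0.145, 0, -0.033, 0.002, 1], [-0.04, 0.003, 0.165, 0, -0.033, 0.002, 1], [-0.04, 0.003, 0.18, 0, -0.033, 0.002, 1], [-0.04, 0.003, 0.195, 0, -0.033, 0.002, 1], [-0.04, 0.003, 0.205, 0, -0.033, 0.002, 1], [-0.04, 0.003, 0.215, 0, -0.033, 0.002, 1], [-0.04, 0.003, 0.222, 0, -0.033, 0.002, 1], [-0.04, 0.003, 0.226, 0, -0.033, 0.002, 1], [-0.04, 0.003, 0.226, 0, -0.033, 0.002, 1], [-0.04, 0.003, 0.226, 0, -0.033, 0.002, 1]]])

```text
clock: 3.87
tool_pos: [0.5807, -0.1532, 0.0446]
ee_rot: [0.051, 0.997, -0.003, 0.052]
contact_force: [0.2, -0.3, 0.5]
width: 0.0857
grip_force: 0.0
```

Run:
```python
from h import *
c,im=look("wrist","w3");s=sensors.get_state();print(s["clock"],s["tool_pos"],s["contact_force"],s["joint_velocities"].round(3))
```

```text
3.9167 [ 0.58082993 -0.15334568  0.04481608] [-0.3709454   0.62654676 -0.50052301] [-0.001 -0.007 -0.001  0.    -0.    -0.001]
```

View pics/w3.png

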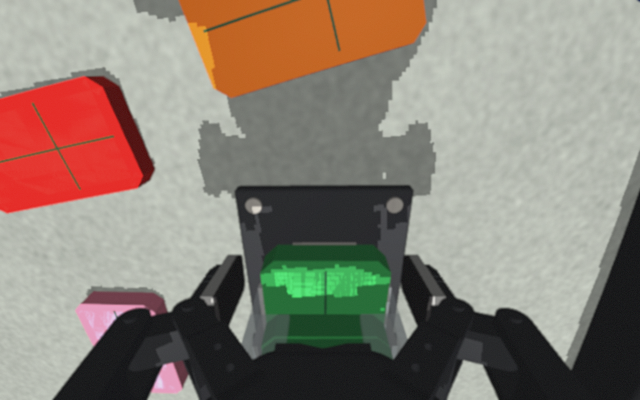

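The pads (at columns 240 and 407) straddle the plate end evenly, with the plate sides at columns 262 and 388. Closing gently now.

Call:
apply_moves(series=[[[0, 0, 0, 0, 0, 0, -0.3], [0, 0, 0, 0, 0, 0, -0.3], [0, 0, 0, 0, 0, 0, -0.3], [0, 0, 0, 0, 0, 0, -0.3], [0, 0, 0, 0, 0, 0, -0.3], [0, 0, 0, 0, 0, 0, -0.3]]], force=35)

```text
clock: 4.42
tool_pos: [0.5808, -0.1534, 0.045]
ee_rot: [0.051, 0.997, -0.003, 0.052]
contact_force: [-1.3, -0.3, 5.5]
width: 0.0633
grip_force: 36.9
```

Run:
```python
from h import *
s=sensors.get_state();print(s["width"],s["grip_force"],s["contact_force"],s["ft_torque"],s["tool_pos"])
c,im=look("wrist","w4")
a=-R.from_quat(s["ee_rot"]).as_matrix()[:,0];print(a)
d=np.array([-np.cos(np.radians(5.8)),np.sin(np.radians(5.8)),0])
R0=R.from_quat(s["ee_rot"]);print(R0.inv().apply(d*.115),R0.inv().apply([0,0,.15]))
```

```text
0.06333146535780505 36.88613733425882 [-1.34667497 -0.32661249  5.49044747] [ 1.22183331e-01  1.35745954e-01 -2.83434792e-05] [ 0.5808313  -0.15341929  0.04500703]
[ 0.9893032  -0.10179322  0.10448599]
[ 0.11437043 -0.00014856 -0.0120159 ] [-1.56728978e-02  1.72630219e-05 -1.49178953e-01]
```

View pics/w4.png

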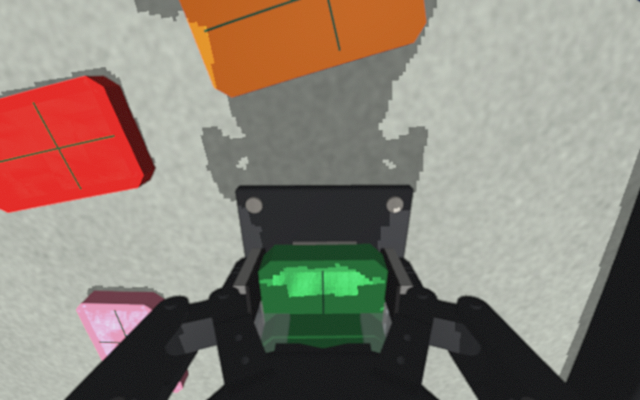

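Call:
apply_moves(series=[[[0.003, 0, -0.0008, 0, 0, 0, -0.3], [0.008, 0, -0.0014, 0, 0, 0, -0.3], [0.014, 0, -0.002, 0, 0, 0, -0.3], [0.02, 0, -0.0026, 0, 0, 0, -0.3], [0.026, 0, -0.0032, 0, 0, 0, -0.3], [0.032, 0, -0.0039, 0, 0, 0, -0.3], [0.038, 0, -0.0045, 0, 0, 0, -0.3], [0.044, 0, -0.0051, 0, 0, 0, -0.3], [0.05, 0, -0.0058, 0, 0, 0, -0.3], [0.056, 0, -0.0064, 0, 0, 0, -0.3], [0.062, 0, -0.007, 0, 0, 0, -0.3], [0.068, 0, -0.0076, 0, 0, 0, -0.3], [0.074, 0, -0.0083, 0, 0, 0, -0.3], [0.08, 0, -0.0089, 0, 0, 0, -0.3], [0.086, 0, -0.0095, 0, 0, 0, -0.3], [0.092, 0, -0.0102, 0, 0, 0, -0.3], [0.098, 0, -0.0108, 0, 0, 0, -0.3], [0.104, 0, -0.0114, 0, 0, 0, -0.3], [0.11, 0, -0.0121, 0, 0, 0, -0.3], [0.114, 0, -0.0125, 0, 0, 0, -0.3]]])

```text
clock: 6.13
tool_pos: [0.4654, -0.1413, 0.0449]
ee_rot: [0.051, 0.997, -0.002, 0.051]
contact_force: [0.5, 0.2, -0.5]
width: 0.0629
grip_force: 38.6
```

Run:
```python
from h import *
s=sensors.get_state();print(s["clock"],s["width"],s["grip_force"],s["contact_force"],s["tool_pos"],s["q"].round(2))
c,im=look("wrist","w5");t=get_image("scene");T=get_image("top")
a=im[100:400,100:520];b=cv2.resize(t[220:320,280:400],None,fx=3,fy=3);d=cv2.resize(T[115:215,330:410],None,fx=3,fy=3)
o=np.zeros((600,800,3),np.uint8);o[:300,:420]=a;o[300:600,:360]=b;o[300:600,400:640]=d
cv2.imwrite("pics/m5.png",o[:,:,::-1])
```

```text
6.1333 0.06286394572379207 38.5911248658158 [ 0.45539296  0.17602789 -0.50615015] [ 0.4653794  -0.14132377  0.04486477] [-0.38  0.55  2.21  0.1   0.29 -1.94]
```

View pics/m5.png

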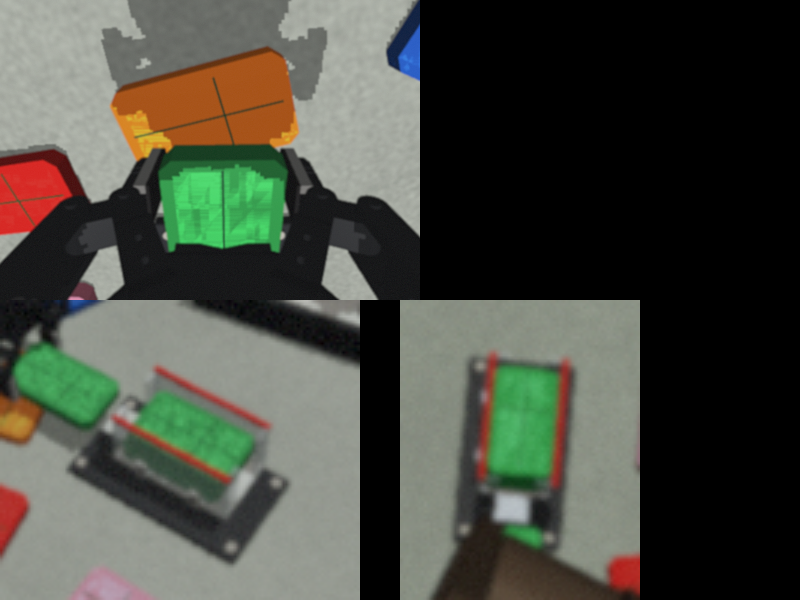

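The mosaic shows the plate held level and clear of the gate, with the three other plates flat in the chute one place lower. Next I measure how the plate sits in the gripper.

Run:
```python
from h import *
s=sensors.get_state();im=cv2.imread("pics/w5.png");c=cam("wrist",s)
hsv=cv2.cvtColor(im,cv2.COLOR_BGR2HSV);g=cv2.inRange(hsv,(45,90,30),(80,255,255));g[:,:230]=0;g[:,420:]=0
R0=R.from_quat(s["ee_rot"])
us=range(285,365,8);first=[];step=[]
V=cv2.GaussianBlur(hsv[:,:,2],(3,3),0).astype(float)
for u in us:
    r=np.flatnonzero(g[:,u])[0];first.append(r-.5);
    d=np.gradient(V[:,u]);step.append(r+4+d[r+4:r+32].argmax())
print(first,step)
bot_=cast(c,list(zip(us,first)),.0455);print("front bottom",bot_[[0,-1]],bot_.mean(0));
tp=cast(c,list(zip(us,step)),.0595);print("front top",tp.mean(0))
for P in (bot_,tp): print("yaw",np.degrees(np.arctan(np.polyfit(P[:,1],P[:,0],1)[0])))
for r in range(255,345,8):
    x=np.flatnonzero(g[r]); print(r,x[0],x[-1])
print("tcp",s["tool_pos"],"axis y",R0.as_matrix()[:,1])
```

```text
[np.float64(245.5), np.float64(245.5), np.float64(245.5), np.float64(245.5), np.float64(245.5), np.float64(245.5), np.float64(244.5), np.float64(245.5), np.float64(245.5), np.float64(245.5)] [np.int64(268), np.int64(268), np.int64(267), np.int64(266), np.int64(269), np.int64(268), np.int64(268), np.int64(267), np.int64(266), np.int64(273)]
front bottom [[ 0.44931471 -0.15859289  0.0455    ]
 [ 0.45319075 -0.12111909  0.0455    ]] [ 0.45118146 -0.13984919  0.0455    ]
front top [ 0.45482678 -0.14015476  0.0595    ]
yaw 5.749724116313438
yaw 7.832486499495176
255 263 382
263 261 385
271 257 388
279 258 387
287 259 386
295 260 385
303 262 383
311 264 382
319 263 383
327 265 382
335 267 379
343 267 380
tcp [ 0.46616652 -0.1415434   0.04493398] axis y [1.02506727e-01 9.94732242e-01 3.69833710e-04]
```

Call:
apply_moves(series=[[[-0.001, 0, -0.01, 0, 0, 0, -0.3], [-0.003, 0, -0.03, 0, 0, 0, -0.3], [-0.006, 0, -0.06, 0, 0, 0, -0.3], [-0.009, 0, -0.09, 0, 0, 0, -0.3], [-0.012, 0, -0.115, 0, 0, 0, -0.3], [-0.014, 0, -0.13, 0, 0, 0, -0.3], [-0.015, 0, -0.14, 0, 0, 0, -0.3], [-0.015, 0, -0.14, 0, 0, 0, -0.3]]])

```text
clock: 6.95
tool_pos: [0.4683, -0.1421, 0.188]
ee_rot: [0.051, 0.997, -0.003, 0.054]
contact_force: [0.4, -0.1, -0.2]
width: 0.0634
grip_force: 38.6
```

```bash
cat >> h.py <<'E'
YAW=2.2
def place(h,dx=0,dy=0,s=None):
    T=target(YAW,6);a=np.radians(YAW);ax=np.array([np.cos(a),np.sin(a),0])
    return rel(np.array([.6418+dx,.1443+dy,.090+h])-.040*ax,T,s)
E
python3 -c "
from h import *
print(place(.07))"
```

```text
[-0.1001, 0.2971, 0.0387, -0.005, 0.0009, -0.0445]
```

Call:
apply_moves(series=[[[-0.01, 0.03, 0.004, -0.0005, 0, -0.0045, -0.3], [-0.02, 0.06, 0.008, -0.001, 0, -0.009, -0.3], [-0.03, 0.09, 0.012, -0.0015, 0, -0.0135, -0.3], [-0.04, 0.12, 0.016, -0.002, 0, -0.018, -0.3], [-0.05, 0.15, 0.02, -0.0025, 0, -0.0225, -0.3], [-0.06, 0.18, 0.024, -0.003, 0, -0.027, -0.3], [-0.07, 0.21, 0.028, -0.0035, 0, -0.0315, -0.3], [-0.08, 0.24, 0.032, -0.004, 0, -0.036, -0.3], [-0.09, 0.27, 0.035, -0.0045, 0.0005, -0.04, -0.3], [-0.097, 0.29, 0.038, -0.005, 0.001, -0.0445, -0.3], [-0.1, 0.297, 0.039, -0.005, 0.001, -0.0445, -0.3], [-0.1, 0.297, 0.039, -0.005, 0.001, -0.0445, -0.3], [-0.1, 0.297, 0.039, -0.005, 0.001, -0.0445, -0.3], [-0.1, 0.297, 0.039, -0.005, 0.001, -0.0445, -0.3]]])

```text
clock: 8.12
tool_pos: [0.5994, 0.1422, 0.1569]
ee_rot: [-0.019, 0.999, 0.002, 0.05]
contact_force: [-0.7, -0.2, -0.3]
width: 0.063
grip_force: 38.6
```

Run:
```python
from h import *
s=sensors.get_state();print(s["clock"],s["tool_pos"],s["contact_force"],s["joint_velocities"].round(3))
print(place(.07),place(.015),place(0))
c,im=look("wrist","w6");t=get_image("scene");T=get_image("top");c=cam("wrist",s)
hsv=cv2.cvtColor(im,cv2.COLOR_RGB2HSV);g=cv2.inRange(hsv,(45,90,30),(80,255,255));g[:,:230]=0;g[:,420:]=0
us=range(285,365,8);f=[np.flatnonzero(g[:,u])[0]-.5 for u in us]
P=cast(c,list(zip(us,f)),.0905+.07-.0005);R0=R.from_quat(s["ee_rot"])
print("front",P.mean(0),"rel TCP",(P.mean(0)-s["tool_pos"]).round(4),"yaw",np.degrees(np.arctan(np.polyfit(P[:,1],P[:,0],1)[0])))
# top camera: green plate over block
ct=cam("top");h2=cv2.cvtColor(T,cv2.COLOR_RGB2HSV);g2=cv2.inRange(h2,(45,120,50),(80,255,255));g2[:,330:]=0
p=np.argwhere(g2)[:,::-1].astype(np.float32);q=cast(ct,p,.174)[:,:2].astype(np.float32);print(len(p),"top rect",cv2.minAreaRect(q*1000), q.min(0),q.max(0))
b=cv2.resize(t[160:260,320:460],None,fx=3,fy=3);d=cv2.resize(T[95:215,230:330],None,fx=3,fy=3)
o=np.zeros((600,740,3),np.uint8);o[:300,:420]=b;o[:360,430:730]=d;o[300:600,:420]=im[100:400,110:530]
cv2.imwrite("pics/m6.png",o[:,:,::-1])
```

```text
8.1167 [0.59937814 0.14218353 0.15692866] [-0.70780796 -0.22568601 -0.33376052] [-0.007 -0.008 -0.    -0.     0.     0.001]
[-0.0028, 0.0005, -0.0028, 0.0004, -0.0017, -0.0003] [0.0027, 0.0004, 0.0519, 0.0004, -0.0017, -0.0003] [0.0042, 0.0004, 0.0668, 0.0004, -0.0017, -0.0003]
front [0.58282625 0.14180716 0.16      ] rel TCP [-0.0166 -0.0004  0.0031] yaw -3.1609653558757427Traceback (most recent call last):
  File "<stdin>", line 11, in <module>
  File "h.py", line 14, in cast
    p=cv2.undistortPoints(px[:,None],np.array([[fx,0,cx],[0,fy,cy],[0,0,1]]),np.array([k1,0,0,0.]))[:,0]
      ~~~~~~~~~~~~~~~~~~~^^^^^^^^^^^^^^^^^^^^^^^^^^^^^^^^^^^^^^^^^^^^^^^^^^^^^^^^^^^^^^^^^^^^^^^^^^
cv2.error: OpenCV(4.12.0) /io/opencv/modules/calib3d/src/undistort.dispatch.cpp:347: error: (-215:Assertion failed) CV_IS_MAT(_src) && CV_IS_MAT(_dst) && (_src->rows == 1 || _src->cols == 1) && (_dst->rows == 1 || _dst->cols == 1) && _src->cols + _src->rows - 1 == _dst->rows + _dst->cols - 1 && (CV_MAT_TYPE(_src->type) == CV_32FC2 || CV_MAT_TYPE(_src->type) == CV_64FC2) && (CV_MAT_TYPE(_dst->type) == CV_32FC2 || CV_MAT_TYPE(_dst->type) == CV_64FC2) in function 'cvUndistortPointsInternal'
```

Run:
```python
from h import *
im=cv2.imread("pics/w6.png");t=get_image("scene")[:,:,::-1]
o=np.zeros((600,740,3),np.uint8);o[:300,:420]=cv2.resize(t[150:250,320:460],None,fx=3,fy=3);o[300:600,:420]=im[100:400,110:530]
cv2.imwrite("pics/m6.png",o[:,:420])
```

```text
(no output)
```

View pics/m6.png

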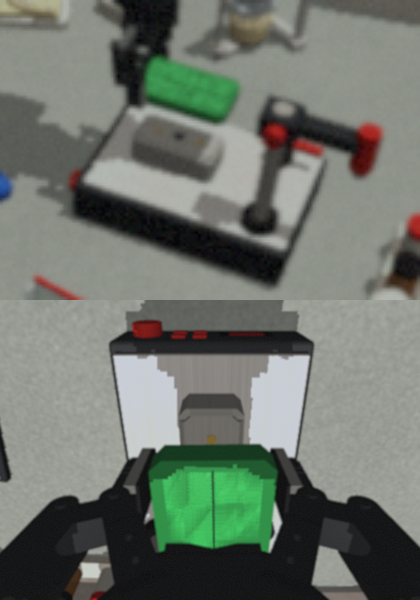

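The scene view shows the plate level above the block. In the wrist view the plate midline and the block's front mark line up, both near column 322. I'll check that mark with a ray, then descend.

Run:
```python
from h import *
im=cv2.imread("pics/w6.png");s=sensors.get_state();c=cam("wrist",s)
hsv=cv2.cvtColor(im,cv2.COLOR_BGR2HSV);y=cv2.inRange(hsv,(18,90,80),(36,255,255));y[:,:290]=0;y[:,360:]=0;y[:200]=0;y[260:]=0
N,_,st,ce=cv2.connectedComponentsWithStats(y)
for i in range(1,N):
    if st[i,4]>3: print(st[i],cast(c,ce[i],.098)[0].round(4))
g=cv2.inRange(hsv,(45,90,30),(80,255,255));g[:,:230]=0;g[:,420:]=0
for r in (265,275,285,300): x=np.flatnonzero(g[r]);print(r,x[0],x[-1],cast(c,[((x[0]+x[-1])/2,r)],s["tool_pos"][2]+.014)[0].round(4))
print(place(.012),place(.0))
```

```text
[317 235   9  10  70] [0.6193 0.143  0.098 ]
265 260 386 [0.5873 0.1431 0.1716]
275 258 387 [0.5934 0.1431 0.1716]
285 258 386 [0.5997 0.1431 0.1716]
300 260 385 [0.6097 0.1437 0.1716]
[0.0037, 0.0003, 0.0555, 0.0005, -0.0013, -0.0005] [0.0049, 0.0003, 0.0674, 0.0005, -0.0013, -0.0005]
```

Call:
apply_moves(series=[[[-0.001, 0, 0.012, 0.0005, -0.0013, -0.0005, -0.3], [0, 0, 0.024, 0.0005, -0.0013, -0.0005, -0.3], [0.001, 0, 0.036, 0.0005, -0.0013, -0.0005, -0.3], [0.002, 0, 0.048, 0.0005, -0.0013, -0.0005, -0.3], [0.0025, 0, 0.0535, 0.0005, -0.0013, -0.0005, -0.3], [0.0025, 0, 0.0555, 0.0005, -0.0013, -0.0005, -0.3], [0.0025, 0, 0.0555, 0.0005, -0.0013, -0.0005, -0.3], [0.0025, 0, 0.0555, 0.0005, -0.0013, -0.0005, -0.3]]])

```text
clock: 8.98
tool_pos: [0.6034, 0.1435, 0.102]
ee_rot: [-0.02, 0.998, 0.001, 0.052]
contact_force: [0.2, 0.5, -0.5]
width: 0.0629
grip_force: 38.6
```

Run:
```python
from h import *
s=sensors.get_state();print(s["clock"],s["tool_pos"],s["contact_force"].round(2),s["ft_torque"].round(3))
print(place(.012,.0012),place(.002,.0012),place(-.001,.0012))
```

```text
8.9833 [0.60337079 0.14352554 0.10202178] [ 0.24  0.55 -0.51] [ 0.027  0.079 -0.03 ]
[0.0004, -0.0007, -0.0, 0.0, 0.0, 0.0004] [0.0014, -0.0007, 0.0099, 0.0, 0.0, 0.0004] [0.0017, -0.0007, 0.0129, 0.0, 0.0, 0.0004]
```

Call:
apply_moves(series=[[[0.0004, -0.0004, 0.0015, 0, 0, 0, -0.3], [0.0006, -0.0007, 0.003, 0, 0, 0, -0.3], [0.0008, -0.0007, 0.004, 0, 0, 0, -0.3], [0.0009, -0.0007, 0.005, 0, 0, 0, -0.3], [0.001, -0.0007, 0.006, 0, 0, 0, -0.3], [0.0011, -0.0007, 0.007, 0, 0, 0, -0.3], [0.0011, -0.0007, 0.007, 0, 0, 0, -0.3]]])

```text
clock: 9.57
tool_pos: [0.6028, 0.1427, 0.0947]
ee_rot: [-0.02, 0.998, 0.001, 0.052]
contact_force: [-0.2, -0.6, -0.4]
width: 0.0629
grip_force: 38.6
```

Run:
```python
from h import *
s=sensors.get_state();print(s["clock"],s["tool_pos"],s["contact_force"].round(2),s["ft_torque"].round(3))
print(place(.0,.0012))
```

```text
9.5667 [0.60280995 0.14273384 0.09465311] [-0.18 -0.63 -0.38] [-0.032  0.061 -0.041]
[0.0003, 0.0, 0.0047, 0.0, -0.0001, 0.0004]
```

Call:
apply_moves(series=[[[0.0001, 0, 0.0008, 0, 0, 0, -0.3], [0.0002, 0, 0.0016, 0, 0, 0, -0.3], [0.0003, 0, 0.0024, 0, 0, 0, -0.3], [0.0003, 0, 0.0032, 0, 0, 0, -0.3], [0.0004, 0, 0.0038, 0, 0, 0, -0.3], [0.0004, 0, 0.0038, 0, 0, 0, -0.3]]])

```text
clock: 10.07
tool_pos: [0.6028, 0.1427, 0.0909]
ee_rot: [-0.02, 0.998, 0.001, 0.052]
contact_force: [-0.1, -0.0, -1.2]
width: 0.063
grip_force: 38.6
```

Call:
apply_moves(series=[[[0, 0, 0.0005, 0, 0, 0, -0.3], [0, 0, 0.0005, 0, 0, 0, -0.3]]])

```text
clock: 10.23
tool_pos: [0.603, 0.1427, 0.0905]
ee_rot: [-0.02, 0.998, 0.001, 0.052]
contact_force: [0.6, 0.3, -0.2]
width: 0.0634
grip_force: 38.6
```

Call:
apply_moves(series=[[[0, 0, 0.0005, 0, 0, 0, -0.3], [0, 0, 0.0005, 0, 0, 0, -0.3]]])

```text
clock: 10.4
tool_pos: [0.603, 0.1428, 0.0901]
ee_rot: [-0.02, 0.998, 0.001, 0.052]
contact_force: [-0.6, 0.4, 0.3]
width: 0.0632
grip_force: 38.7
```

Call:
apply_moves(series=[[[0, 0, 0.0005, 0, 0, 0, -0.3], [0, 0, 0.0005, 0, 0, 0, -0.3]]])

```text
clock: 10.57
tool_pos: [0.6031, 0.1428, 0.09]
ee_rot: [-0.02, 0.998, 0.001, 0.053]
contact_force: [-3.1, -0.5, 8.4]
width: 0.063
grip_force: 39.6
```

Call:
apply_moves(series=[[[0, 0, 0.0005, 0, 0, 0, -0.3], [0, 0, 0.0005, 0, 0, 0, -0.3]]])

```text
clock: 10.73
tool_pos: [0.6031, 0.1428, 0.09]
ee_rot: [-0.02, 0.998, 0.001, 0.053]
contact_force: [-6.6, -1.3, 17.2]
width: 0.0634
grip_force: 40.6
```

Run:
```python
from h import *
s=sensors.get_state();print(s["clock"],s["tool_pos"],s["contact_force"].round(2),s["ft_torque"].round(3))
```

```text
10.7333 [0.60310322 0.14278606 0.08998812] [-6.65 -1.35 17.22] [-0.127  0.814 -0.083]
```

Contact came at exactly the seated height. I unload, open, and lift straight off.

Call:
apply_moves(series=[[[0, 0, -0.0004, 0, 0, 0, -0.3], [0, 0, -0.0008, 0, 0, 0, -0.3], [0, 0, -0.0008, 0, 0, 0, 0.7], [0, 0, -0.0008, 0, 0, 0, 0.8], [0, 0, -0.0008, 0, 0, 0, 1], [0, 0, -0.0008, 0, 0, 0, 1], [0, 0, -0.0008, 0, 0, 0, 1], [0, 0, -0.0008, 0, 0, 0, 1]]])

```text
clock: 11.4
tool_pos: [0.603, 0.1427, 0.0898]
ee_rot: [-0.02, 0.998, 0.001, 0.052]
contact_force: [-0.1, -0.6, -0.3]
width: 0.0852
grip_force: 0.0
```

Call:
apply_moves(series=[[[0, 0, -0.005, 0, 0, 0, 1], [0, 0, -0.015, 0, 0, 0, 1], [0, 0, -0.03, 0, 0, 0, 1], [0, 0, -0.05, 0, 0, 0, 1], [0, 0, -0.08, 0, 0, 0, 1], [0, 0, -0.11, 0, 0, 0, 1], [0.02, 0.0, -0.14, 0, 0, 0, 1], [0.04, 0.0, -0.16, 0, 0, 0, 1], [0.04, 0.0, -0.16, 0, 0, 0, 1]]])

```text
clock: 12.15
tool_pos: [0.5447, 0.1407, 0.2493]
ee_rot: [-0.02, 0.998, 0.001, 0.054]
contact_force: [1.5, -0.1, 1.6]
width: 0.0852
grip_force: 0.0
```

Run:
```python
from h import *
s=sensors.get_state();print(s["clock"],s["tool_pos"],s["contact_force"].round(2))
c,im=look("wrist","w8");t=get_image("scene")
hsv=cv2.cvtColor(im,cv2.COLOR_RGB2HSV);g=cv2.inRange(hsv,(45,90,30),(80,255,255))
u,v=proj(c,[[.642,.144,.104]])[0].astype(int)
N,l,st,ce=cv2.connectedComponentsWithStats(g);i=l[v,u];print(st[i])
ct=max(cv2.findContours((l==i).astype(np.uint8),0,2)[0],key=cv2.contourArea)
print(cv2.minAreaRect((cast(c,ct[:,0].astype(float),.104)[:,:2]*1000).astype(np.float32)))
o=np.zeros((620,480,3),np.uint8);o[:300,:480]=cv2.resize(t[180:280,300:460],None,fx=3,fy=3);o[310:610,:480]=im[70:370,80:560]
cv2.imwrite("pics/m8.png",o[:600,:,::-1])
```

```text
12.15 [0.54474994 0.14067541 0.24934313] [ 1.54 -0.09  1.55]
[ 294  209   57   82 4259]
((638.12060546875, 145.49490356445312), (113.85182189941406, 62.30126190185547), 2.9691548347473145)
```

View pics/m8.png

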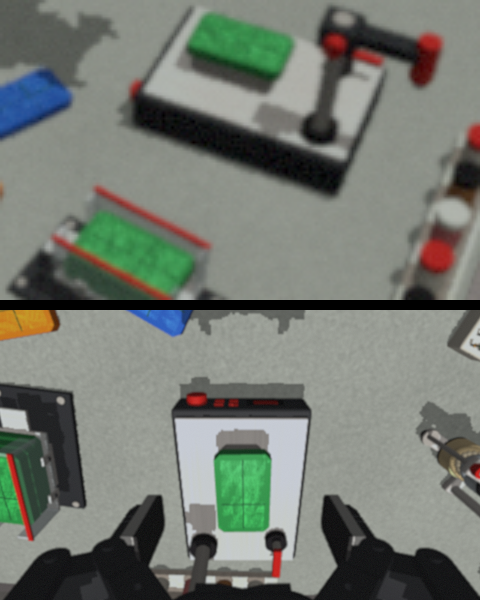

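The plate lies flat over the block at wrist pixel (322,250), square with the unit. The three plates in the chute sit flat and everything else is where it was.

```bash
python3 -c "
from rig import order
print(order.finish_job())"
```

```text
the job is handed in; nothing more can be done
None
```

The bottom green plate was drawn straight out and set down flat over the carrier block, then released. The three plates left in the chute dropped one place and lie flat, and the job is handed in at about 12 s of the 42 s allowed.

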